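# Touch a sprayer tank off on three locating stops and clamp it

### The job

Locate the white sprayer tank for drilling: stand it on the aluminium fixture plate clear of the stops, push it gently back until its long side bears on both back stop screws, and then, keeping it on those two, slide it along until its end bears on the end stop screw too. Once it bears on all three, swing the red clamp handle fully shut so that the rubber nose holds the tank there, and let go. Go by feel, the screws are set anew for every batch and the thin plastic dents: press with about 10 N and never load any stop with 12 N; leave the other things on the bench where they are.

Things in the scene. Friction and masses are not known exactly. Their poses are not given: they have to be found in the camera images.
- tank: white plastic tank, 0.3-0.6 kg: 104 mm along its x, 180 along its y; upright walls to 56 mm, top at 68 mm; upright corners cut off at 45 deg (20 mm each way). Mid-top a round black cap, 50 mm across, 68 to 98 mm up: hold or push it there. Wire bails stand 8 mm out from the middle 44 mm of the long sides. Origin: centre of underside. Starts on the bench, about a quarter turn from the fixture
- fixture: aluminium fixture plate, 12 mm thick, fixed. Origin: on its underside, below where the tank's centre comes to rest when all screws are mid-set (the tank's y then along plate y, either way round; the bail fits between the back stops). x points to the back stops, y to the end stop, z up. Reaches from x -140 to +80, y -180 to +118 mm
- stop_left: back stop on the +y side: steel post, 56 mm high above the plate, with a brass screw standing out of it towards the tank (plate -x), its domed tip 46 mm above the plate at plate y = 50 mm. The tip is at plate x = 47 to 57 mm: each screw is set differently every time, nothing reads it. Origin: on the plate at x = 52, y = 50 mm; post 14 to 28 mm behind it
- stop_right: the other back stop, alike, origin at plate x = 52, y = -50 mm; its screw is set on its own, so the seated tank may stand up to 0.1 rad askew to the plate
- stop_end: end stop, alike, its screw looks along plate -y; origin on the plate at x = 20, y = 90 mm; its tip is at plate y = 84 to 96 mm
- clamp (a joint): handle of the spiral-cam clamp on the plate's corner opposite the stops; turns level on an upright pivot. 0 rad = open (nose 20 mm clear of a mid-set tank), grows counter-clockwise from above, nose advancing 23 mm per rad, 1.4 = fully shut, at its stop. Starts at 0 to 0.1. Stiff: stays where left, takes 6 N at the knob, 10 N near the end; the nose meets the tank at 0.4 to 1.4
- clamp_knob (a point): centre of the top of the upright round red handle knob, 22 mm in diameter, which reaches from 65 to 115 mm above the bench with the level handle bar below it; 80 mm from the pivot
- clamp_pivot (a point): on the upright axis about which the clamp handle turns, at the height of clamp_knob
- clamp_bumper: black rubber nose of the clamp, 24 mm across, 40 mm above the bench; the handle drives it along plate direction (1, 1) on to the tank's cut-off corner; sprung, 7 to 13 N when shut on the tank. Origin: on the nose's axis line 28 mm below it, 20 mm ahead of the rubber face
- hex_key: small black L-shaped hex key lying on the front of the plate, 82 mm long, 5 mm thick; leave it. Origin: in its long leg, 42 mm from its end
- cell_holder: black holder with two AA cells, 36 x 62 x 18 mm; leave it. Origin: centre of the underside
- drill: lime-green and black cordless drill lying on its side, about 190 x 200 x 64 mm; leave it. Origin: on the bench under its barrel
- spare_cap: spare black ring cap, 50 mm across, 28 mm high, standing loose on the bench; not the tank's; leave it. Origin: centre of the underside
- sealant: small bottle, 34 mm across, 85 mm high; leave it. Origin: centre of the underside
- tape_roll: yellow ring of tape, 84 mm across, 24 mm high; leave it. Origin: centre of the underside
- screwdriver: screwdriver with a lime handle, 190 mm long, lying; leave it. Origin: in its middle, on the bench
Things that resemble listed ones, but are neither listed nor needed, are in the scene too. Leave any blue look-alike of the tank alone.

How it is judged:
By the outcome, as a careful person would: the job done as asked, in the order asked, and still so for the second after the job is handed in, with the robot touching nothing.
It also fails if it takes over 72 s, if anything falls off the work surface, if the arm or the gripper's body presses on something with over 40 N, if the wrist force passes 120 N, or if a joint passes its speed limit or range.

### The arm

A 6-joint arm with a two-finger parallel gripper is mounted at the origin on the work surface. World frame = base frame: x ahead of the robot, y to its left, z up, the work surface at z = 0. Lengths are in m, angles in rad, forces in N, time in s.
With the tool pointing down it reaches from about 0.25 to 0.775 m from the base axis. Payload 4 kg.
Tool frame: the origin (TCP) lies at the very end of the fingers, on their centre line; the grasp point (between the pads) lies 19 mm behind it; z points along the fingers, y is the direction in which the jaws open and shut (so a half turn about z gives the same grasp; the last joint's range is limited). The gripper opens to 85 mm and grips with 20 to 120 N. Pads are 22 mm wide; open, the fingers measure 114 mm over their backs; the gripper's body (76 mm by 85 mm) begins 54 mm behind the grasp point. The pads swing forward as they close: fully open they stand 13 mm farther back than shut.
Start: joints at [-1.322, 0.087, 1.371, -0, 1.684, -0.103], TCP at [0.19, -0.516, 0.231] pointing down, gripper open.
Joint ranges: [-3.1, 3.1], [-0.76, 2.03], [0.27, 2.55], [-1.08, 4.22], [0.17, 2.65], [-2.57, 2.57]. Speed limits (rad/s): [2.79, 2.79, 3.14, 3.14, 3.14, 3.14].

### API

Orientations are given as a rotation vector (axis times angle).
In Python, from rig import sensors, capture, env gives the robot as it stands. The module is installed in compiled form; this text tells all that it offers.
- The arm moves only by the tool arm_command, never from a script. Its argument "steps" is a list of rows, each a list of 3 entries, a list of its own where there are three numbers: the turn, a rotation vector about the tool's x, y, z each as a share of 5 degrees, from -1 to 1, then the shift along the tool's x, y, z each as a share of 0.02 m, from -1 to 1, then the closure in counts, from 0 (fully open) to 255 (shut). A call has 1 to 10 rows; each row shifts and turns the commanded pose from where the row before left it, along the tool's axes as they then stand; what a row does not reach is not made up. A row lasts 1/12 s, in which the tool goes at most 41.7 mm and 7.16 degrees, less where a joint would pass 70% of its speed; a pose out of reach is approached as far as the arm can. A call with a number of a shift or a turn outside -1 to 1 is refused whole. A call with a gripper value outside its range is refused whole. The fingers move at their own pace and stop on an object; "newtons" is the grip in N (left out, the last holds). Time passes only in rows, so rows that do not move let the fingers close. It gives the time, the measured TCP pose, the force and the opening at its end, in the units of the state.
- sensors.observe(): the state, without advancing time (a new reading comes with each control period).
- capture(name): name is "side" or "top" or "wrist"; returns a dict with "pixels" (384x512x3 uint8, red, green, blue), "range_z" (384x512 float32, m along the optical axis (not along the pixel's ray), 0 where there is no reading), "fx", "fy", "cx", "cy" (pixels), "pose" (4x4, takes a point from camera to world coordinates); the wrist camera has in their place "T_tool_cam" (4x4, takes a point from camera to tool coordinates, whose origin is the TCP and whose axes are the flange's). Camera axes: x right, y up, looking along -z (the intrinsics and any distortion apply to the point x, -y, -z); pixel columns grow to the right and rows downward; lengths in m; the calibration is good to about 2 mm. A picture is of the moment at which its call begins: read the wrist's pose just before it.
- env.hand_in(): hands the job in, once; it reports no verdict.
The state is a dict: "time_s": time; "joint_pos": joint angles; "qd": joint speeds; "effort": joint torques, N m; "position": TCP position; "eef_rot": TCP orientation; "contact_force": force on the tool from outside, world axes, zero at the start; "moment": the same for the moment, N m; "grip_width": finger opening in m.
Only numpy, scipy, OpenCV 4.12 (cv2) and the standard library are available. Lean on these libraries where they do the work, as an engineer would, in place of code of your own. Each camera call takes 0.05 s, during which the arm holds its last target. There are 200 camera calls.

## Working session

There is one attempt and no reset: what is moved stays moved. The work goes in short steps, Python scripts to look and compute and a tool call to move; the robot and the scene stay as the last step left them, time stands still between calls to the robot, and variables do not carry over. Pictures are saved under pics/ and viewed, about 8 in all and at most 12, crops included, and the job is handed in when it is done.

Besides the shell and the picture viewer there is one more tool, called after "Emit:" by a JSON object that holds its "op" and its "data". arm_command: Moves the arm, as the interface text tells. Its arguments: {"type":"object","properties":{"steps":{"type":"array","items":{"type":"array"}},"newtons":{"type":"number"}},"required":["steps"]}

```bash
mkdir -p pics
cat > h.py <<'E'
import numpy as np, cv2
from rig import sensors, capture, env
from scipy.spatial.transform import Rotation as R
def pose(c):
    if 'pose' in c: return np.array(c['pose'])
    s=sensors.observe(); T=np.eye(4); T[:3,:3]=R.from_rotvec(s['eef_rot']).as_matrix(); T[:3,3]=s['position']
    return T@np.array(c['T_tool_cam'])
def cloud(c,T=None):
    T=pose(c) if T is None else T
    v,u=np.mgrid[:384,:512]; z=c['range_z']
    p=np.stack([(u-c['cx'])/c['fx']*z,-(v-c['cy'])/c['fy']*z,-z],-1)
    return p@T[:3,:3].T+T[:3,3]
def onplane(c,uv,h):
    T=pose(c); uv=np.atleast_2d(uv).astype(float)
    d=np.stack([(uv[:,0]-c['cx'])/c['fx'],-(uv[:,1]-c['cy'])/c['fy'],-np.ones(len(uv))],-1)@T[:3,:3].T
    return T[:3,3]+d*((h-T[2,3])/d[:,2])[:,None]
def save(c,n): cv2.imwrite('pics/'+n,cv2.cvtColor(c['pixels'],cv2.COLOR_RGB2BGR))
E
python3 - <<'E'
from h import *
import pickle
d={}
for n in('top','side'):
    d[n]=c=capture(n)
    print(n,{k:(np.shape(v) if np.ndim(v)>1 else v) for k,v in c.items()}); print(pose(c).round(3))
pickle.dump(d,open('d.pkl','wb'))
im=d['top']['pixels']; save(d['top'],'top.png'); save(d['side'],'side.png')
print(sensors.observe())
E
```

```text
top {'pixels': (384, 512, 3), 'range_z': (384, 512), 'fx': 449.3061365512678, 'fy': 449.3061365512678, 'cx': 254.35049988584848, 'cy': 187.98083497124833, 'pose': (4, 4)}
[[-0.007  0.984 -0.178  0.205]
 [-1.    -0.006  0.005 -0.04 ]
 [ 0.004  0.178  0.984  1.668]
 [ 0.     0.     0.     1.   ]]
side {'pixels': (384, 512, 3), 'range_z': (384, 512), 'fx': 346.7621048340634, 'fy': 346.7621048340634, 'cx': 258.2697189760977, 'cy': 191.03929969231132, 'pose': (4, 4)}
[[-0.814  0.373 -0.445 -0.005]
 [-0.581 -0.546  0.604  0.618]
 [-0.018  0.75   0.661  0.817]
 [ 0.     0.     0.     1.   ]]
{'time_s': 0.1, 'joint_pos': array([-1.32208829e+00,  8.78882501e-02,  1.37211866e+00,  1.02760034e-05,
        1.68364406e+00, -1.03114589e-01]), 'qd': array([-0.00188166, -0.00108631, -0.00344267, -0.00143717, -0.00078793,
       -0.00110315]), 'effort': array([ 2.38361659e-03, -3.53016150e+01, -3.14218318e+01,  5.64679738e-05,
        7.90979422e-03, -1.14565432e-05]), 'position': array([ 0.18941131, -0.51586039,  0.23024441]), 'eef_rot': array([-3.09108766e+00, -5.49438248e-01,  2.19017861e-04]), 'contact_force': array([ 0.01796472,  0.18707534, -1.33376685]), 'moment': array([-0.01580622, -0.0141345 , -0.04719331]), 'grip_width': 0.0854445849106148}
```

View pics/top.png

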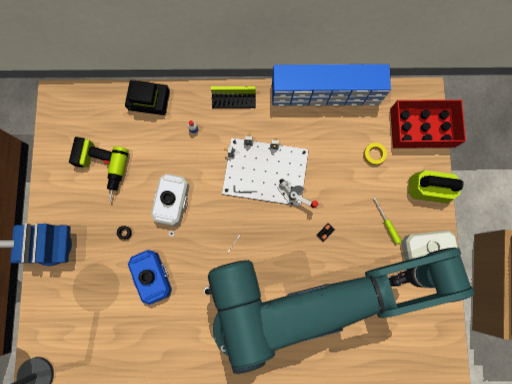

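View pics/side.png

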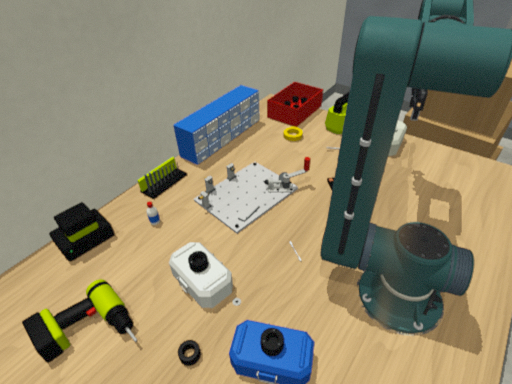

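Top view: the white tank with black cap is at (170,199). Candidates to confuse with it are the blue look-alike at (150,277), the white thing at (432,245) by the arm, and the spare cap at (124,233). The fixture is at (265,172), with back stops at (248,142) and (275,147), the end stop at (230,153) and the red knob at (314,204). I choose (170,199): it is white, has a cap in the middle, and lies a quarter turn from the fixture.

Run:
```python
from h import *
import pickle
d=pickle.load(open('d.pkl','rb')); c=d['top']; P=cloud(c); im=c['pixels']; hsv=cv2.cvtColor(im,cv2.COLOR_RGB2HSV)
X,Y,Z=P[...,0],P[...,1],P[...,2]
def roi(u0,u1,v0,v1):
    m=np.zeros(Z.shape,bool); m[v0:v1,u0:u1]=1; return m
def rect(m,n):
    p=P[m][:,:2].astype(np.float32)*1000; r=cv2.minAreaRect(p); print(n,m.sum(),r, 'z',np.median(Z[m]))
    return r
gray=(hsv[...,1]<40)&(hsv[...,2]>110)
m=roi(215,320,130,215)&(Z>0.005)&(Z<0.02)
r=rect(m,'plate'); print(cv2.boxPoints(r))
t=roi(140,195,165,235)&(Z>0.045)
rect(t,'tank>45'); 
t2=roi(140,195,165,235)&(Z>0.035); rect(t2,'tank>35')
cap=roi(140,195,165,235)&(Z>0.088); p=P[cap]; print('cap',p.mean(0),cv2.minEnclosingCircle(p[:,:2].astype(np.float32)))
t3=roi(140,195,165,235)&(Z>0.06)&(Z<0.075); rect(t3,'lid')
red=roi(290,330,185,215)&(hsv[...,1]>150)&((hsv[...,0]<8)|(hsv[...,0]>172)); print('knob',P[red].round(3).tolist()[:40])
for n,b in dict(L=(240,256,132,150),Rr=(266,283,136,154),E=(222,240,142,160)).items():
    k=roi(*b)&(Z>0.05)&(Z<.09); print(n,k.sum(),P[k].mean(0).round(4),P[k].min(0).round(3),P[k].max(0).round(3))
crop=cv2.resize(im[120:230,130:330],None,fx=4,fy=4,interpolation=cv2.INTER_CUBIC); cv2.imwrite('pics/crop.png',crop[...,::-1])
```

```text
plate 4514 ((570.244140625, -97.94654846191406), (398.8711853027344, 326.3417053222656), 89.66548919677734) z 0.012201029279599984
[[ 405.91168 -296.4261 ]
 [ 732.24786 -298.33136]
 [ 734.5766   100.53299]
 [ 408.24042  102.43826]]
tank>45 1413 ((341.8944396972656, 171.4802703857422), (470.84014892578125, 175.62283325195312), 36.6645393371582) z 0.06850985661764475
tank>35 1444 ((341.8944396972656, 171.4802703857422), (470.84014892578125, 175.62283325195312), 36.6645393371582) z 0.06840150168937698
cap [0.42613219 0.2198885  0.31484811] ((0.342010498046875, 0.12020028382539749), 0.21022666990756989)
lid 996 ((461.337158203125, 261.0726013183594), (103.36664581298828, 178.27964782714844), 78.08948516845703) z 0.06797268453517447
knob [[0.439, -0.253, 0.116], [0.439, -0.256, 0.118], [0.44, -0.26, 0.112], [0.439, -0.263, 0.116], [0.437, -0.25, 0.109], [0.435, -0.252, 0.117], [0.435, -0.256, 0.119], [0.436, -0.26, 0.116], [0.435, -0.262, 0.122], [0.436, -0.267, 0.115], [0.433, -0.25, 0.11], [0.433, -0.253, 0.112], [0.432, -0.256, 0.117], [0.431, -0.259, 0.12], [0.432, -0.263, 0.115], [0.431, -0.265, 0.123], [0.432, -0.249, 0.092], [0.429, -0.249, 0.116], [0.428, -0.252, 0.118], [0.427, -0.255, 0.124], [0.429, -0.26, 0.115], [0.429, -0.263, 0.116], [0.429, -0.267, 0.113], [0.429, -0.249, 0.085], [0.428, -0.251, 0.098], [0.426, -0.253, 0.112], [0.425, -0.255, 0.12], [0.425, -0.259, 0.118], [0.425, -0.263, 0.114], [0.427, -0.25, 0.08], [0.426, -0.253, 0.083], [0.424, -0.255, 0.098], [0.424, -0.258, 0.099], [0.423, -0.261, 0.105], [0.424, -0.255, 0.07], [0.424, -0.258, 0.075]]
L 52 [ 0.6846 -0.0264  0.0662] [ 0.668 -0.037  0.051] [ 0.707 -0.015  0.078]
Rr 52 [ 0.6674 -0.1248  0.065 ] [ 0.649 -0.137  0.052] [ 0.684 -0.112  0.075]
E 52 [0.6427 0.041  0.0655] [0.63  0.025 0.051] [0.657 0.059 0.078]
```

View pics/crop.png

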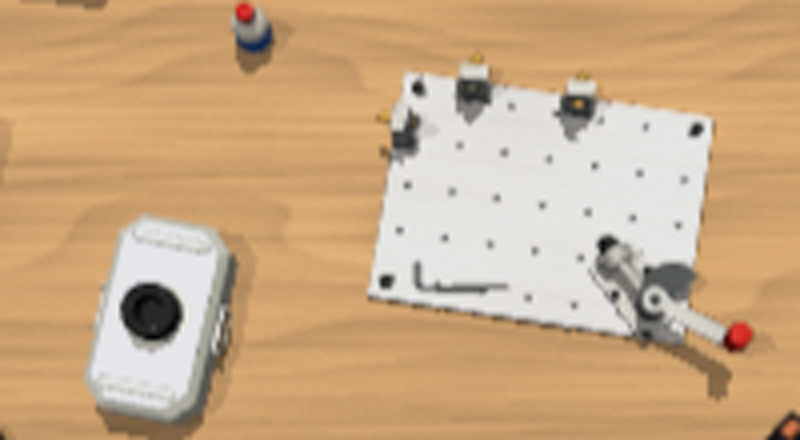

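The crop confirms it: white tank with a black cap mid-top and bails on the long sides. The plate, three stops, hex key, clamp and red knob are all as listed. Next I fit the poses.

Run:
```python
from h import *
import pickle
d=pickle.load(open('d.pkl','rb')); c=d['top']; P=cloud(c); im=c['pixels']; hsv=cv2.cvtColor(im,cv2.COLOR_RGB2HSV)
Z=P[...,2]
def roi(u0,u1,v0,v1):
    m=np.zeros(Z.shape,bool); m[v0:v1,u0:u1]=1; return m
white=(hsv[...,1]<45)&(hsv[...,2]>120)
m=(roi(215,315,130,215)&white).astype(np.uint8); m=cv2.morphologyEx(m,cv2.MORPH_OPEN,np.ones((3,3)))
cn=max(cv2.findContours(m,0,cv2.CHAIN_APPROX_NONE)[0],key=cv2.contourArea)[:,0]
q=onplane(c,cn,0.012)[:,:2].astype(np.float32)*1000
r=cv2.minAreaRect(q); print(r,cv2.boxPoints(r))
# known corners/edges by crop px
cr=np.array([[408,72],[714,118],[370,297]])/4+[130,120]-.4
k=onplane(c,cr,0.012)[:,:2]; print('corners',k.round(4))
a=k[0]-k[1]; b=k[0]-k[2]; print(np.hypot(*a),np.hypot(*b),np.degrees(np.arctan2(a[1],a[0]))-90,np.degrees(np.arctan2(b[1],b[0])))
piv=np.array([[653,299]])/4+[130,120]-.4; print('pivot',onplane(c,piv,.07),P[194,292],P[195,293])
kn=np.array([[739,333]])/4+[130,120]-.4; print('knob',onplane(c,kn,.115))
cap=np.array([[151,309]])/4+[130,120]-.4; print('cap',onplane(c,cap,.098))
lid=roi(145,192,168,230)&(Z>.055)&(Z<.11)
p=P[lid]; rr=cv2.minAreaRect(p[:,:2].astype(np.float32)*1000); print(rr)
k=roi(145,192,168,230)&(Z>.085)&(Z<.11)&(hsv[...,2]<80); print('capcloud',P[k].mean(0))
s=sensors.observe(); print(R.from_rotvec(s['eef_rot']).as_matrix().round(3))
c=capture('wrist'); print(c['T_tool_cam'],c['fx'],c['cx'],c['cy'])
```

```text
((570.2827758789062, -87.49018859863281), (302.0958557128906, 220.68907165527344), 80.95996856689453) [[ 437.5755  -219.3241 ]
 [ 655.5234  -253.99976]
 [ 702.99005   44.34372]
 [ 485.04218   79.01938]]
corners [[ 0.7018  0.0368]
 [ 0.6547 -0.2545]
 [ 0.4841  0.0719]]
0.2950285475955306 0.22055914853358963 -9.201449535608518 -9.157510821258066
pivot [[ 0.47081876 -0.18707292  0.07      ]] [ 0.47257389 -0.18428208  0.06727073] [ 0.4686998  -0.18770637  0.0684221 ]
knob [[ 0.43275408 -0.25736774  0.115     ]]
cap [[0.46014454 0.25951743 0.098     ]]
((461.57293701171875, 261.2574462890625), (110.67106628417969, 180.17868041992188), 80.02482604980469)
capcloud [0.45934183 0.26087532 0.09738242]
[[ 0.939  0.345 -0.   ]
 [ 0.345 -0.939  0.002]
 [ 0.    -0.002 -1.   ]]
[[ 4.73483532e-04  9.53034429e-01  3.02861607e-01  7.81348832e-02]
 [ 9.99999887e-01 -4.35276333e-04 -1.93653290e-04 -1.18242025e-04]
 [-5.27297635e-05  3.02861664e-01 -9.53034527e-01 -1.41856483e-01]
 [ 0.00000000e+00  0.00000000e+00  0.00000000e+00  1.00000000e+00]] 315.6758588551358 254.31473068680384 188.65616082487819
```

Emit:
{"op": "arm_command", "data": {"steps": [[[0,0,-1],[0,0,0],0],[[0,0,-1],[0,0,0],0],[[0,0,-1],[0,0,0],0],[[0,0,-1],[0,0,0],0],[[0,0,-1],[0,0,0],0],[[0,0,-1],[0,0,0],0],[[0,0,-1],[0,0,0],0],[[0,0,-1],[0,0,0],0],[[0,0,-1],[0,0,0],0],[[0,0,-1],[0,0,0],0]]}}

```text
time_s: 0.98
position: [0.1895, -0.5161, 0.2308]
eef_rot: [-2.566, -1.811, -0.001]
contact_force: [0.3, -0.1, 0.1]
grip_width: 0.0851
```

Emit:
{"op": "arm_command", "data": {"steps": [[[0,0,-1],[0,0,0],0],[[0,0,-1],[0,0,0],0],[[0,0,-0.14],[0,0,0],0],[[0,0,0],[0.98,0.65,0],0],[[0,0,0],[0.98,0.65,0],0],[[0,0,0],[0.98,0.65,0],0],[[0,0,0],[0.98,0.65,0],0],[[0,0,0],[0.98,0.65,0],0],[[0,0,0],[0.98,0.65,0],0],[[0,0,0],[0.98,0.65,0],0]]}}

```text
time_s: 1.82
position: [0.3017, -0.3943, 0.2311]
eef_rot: [-2.393, -2.035, -0.0]
contact_force: [1.3, -0.3, 0.3]
grip_width: 0.0856
```

Emit:
{"op": "arm_command", "data": {"steps": [[[0,0,0],[0.98,0.65,0],0],[[0,0,0],[0.98,0.65,0],0],[[0,0,0],[0.98,0.65,0],0],[[0,0,0],[0.98,0.65,0],0],[[0,0,0],[0.98,0.65,0],0],[[0,0,0],[0.98,0.65,0],0],[[0,0,0],[0.98,0.65,0],0],[[0,0,0],[0.98,0.65,0],0],[[0,0,0],[0.98,0.65,0],0],[[0,0,0],[0.98,0.65,0],0]]}}

```text
time_s: 2.65
position: [0.4612, -0.2214, 0.2311]
eef_rot: [-2.393, -2.035, 0.0]
contact_force: [0.4, 0.6, 0.7]
grip_width: 0.0855
```

Emit:
{"op": "arm_command", "data": {"steps": [[[0,0,0],[0.98,0.65,0],0],[[0,0,0],[0.98,0.65,0],0],[[0,0,0],[0.98,0.65,0],0],[[0,0,0],[0.98,0.65,0],0],[[0,0,0],[0.98,0.65,0],0],[[0,0,0],[0.98,0.65,0],0],[[0,0,0],[0.98,0.65,0],0],[[0,0,0],[0.98,0.65,0],0],[[0,0,0],[0,0,0],0],[[0,0,0],[0,0,0],0]]}}

```text
time_s: 3.48
position: [0.5885, -0.0833, 0.2305]
eef_rot: [-2.39, -2.038, 0.002]
contact_force: [0.9, -0.4, 0.8]
grip_width: 0.0852
```

Run:
```python
from h import *
import pickle
s=sensors.observe(); print(s['time_s'],s['position'],s['contact_force'],s['moment'],R.from_rotvec(s['eef_rot']).as_matrix().round(4).tolist())
c=capture('wrist'); T=pose(c); pickle.dump((c,T),open('w1.pkl','wb'))
cv2.imwrite('pics/w1.png',cv2.resize(c['pixels'][...,::-1],(768,576)))
```

```text
3.4833 [ 0.58849163 -0.08331831  0.23050378] [ 0.89409099 -0.43936007  0.75280572] [ 0.01945222 -0.06647283  0.03199289] [[0.1582, 0.9874, -0.0015], [0.9874, -0.1582, -0.0], [-0.0003, -0.0015, -1.0]]
```

View pics/w1.png

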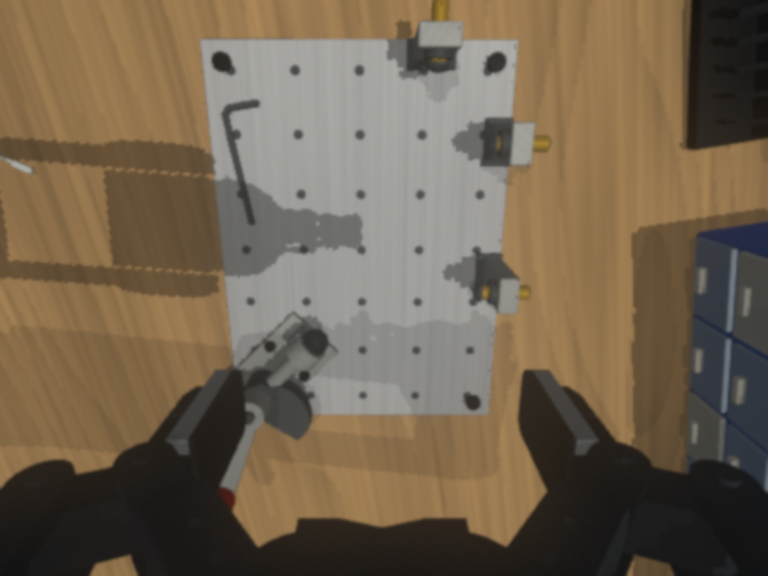

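The wrist view shows plate corners at (201,40), (517,40) and (489,415). The brass screw tips are at about (437,58), (499,143) and (486,293), the nose at (315,340), and the hex key at (225-255,105-220), clear of the tank's place. Next I put these in the plate frame.

```bash
cat >> h.py <<'E'
TH=np.radians(-9.1)
E
python3 - <<'E'
from h import *
import pickle
c,T=pickle.load(open('w1.pkl','rb')); im=c['pixels']
def op(uv,h):
    uv=np.atleast_2d(uv).astype(float); d=np.stack([(uv[:,0]-c['cx'])/c['fx'],-(uv[:,1]-c['cy'])/c['fy'],-np.ones(len(uv))],-1)@T[:3,:3].T
    return (T[:3,3]+d*((h-T[2,3])/d[:,2])[:,None])[:,:2]
k=op(np.array([[201.5,39.5],[517.5,39.5],[489,415]])/1.5-.3,.012)
pl=np.array([[-.14,.118],[.08,.118],[.08,-.18]])
# rigid fit
a=k-k.mean(0); b=pl-pl.mean(0)
th=np.arctan2((b[:,0]*a[:,1]-b[:,1]*a[:,0]).sum(),(a*b).sum()); M=np.array([[np.cos(th),-np.sin(th)],[np.sin(th),np.cos(th)]])
o=k.mean(0)-M@pl.mean(0); print('yaw',np.degrees(th),'orig',o,'resid mm',((pl@M.T+o-k)*1000).round(1).tolist())
w=lambda uv,h:((op(np.array(uv)/1.5-.3,h)-o)@M*1000).round(1)
hsv=cv2.cvtColor(im,cv2.COLOR_RGB2HSV)
br=((hsv[...,0]>12)&(hsv[...,0]<32)&(hsv[...,1]>110)&(hsv[...,2]>50))
for n,b in dict(E=(275,305,33,50),L=(322,345,85,105),Rr=(318,335,185,202)).items():
    v,u=np.nonzero(br[b[2]:b[3],b[0]:b[1]]); uv=np.stack([u+b[0],v+b[2]],1)
    if len(uv): p=(op(uv,.058)-o)@M*1000; print(n,len(uv),p.min(0).round(1),p.max(0).round(1),p.mean(0).round(1))
print('tips by eye E,L,R',w([[437,62],[497,143],[485,293]],.058))
print('nose black',w([315,340],.045),'pivot',w([252,420],.06),'knob',w([228,497],.115), 'key',w([[258,103],[225,110],[252,222]],.015))
P=cloud(c,T); Pp=(P[...,:2]-o)@M*1000
m=(Pp[...,0]>-130)&(Pp[...,0]<-40)&(Pp[...,1]>-190)&(Pp[...,1]<-60)&(P[...,2]>.03)&(P[...,2]<.065)&(P[...,2]>0)
q=Pp[m]; s=q.sum(1)/2**.5; i=np.argsort(s)[-8:]; print('front of clamp (1,1)',np.c_[q,P[m][:,2]*1000][i].round(0).tolist())
cv2.imwrite('pics/stops.png',cv2.resize(im[15:215,240:400,::-1],None,fx=3,fy=3,interpolation=cv2.INTER_CUBIC))
E
```

```text
yaw -9.170144965212996 orig [ 0.60583125 -0.06533127] resid mm [[-1.6, 0.7], [1.4, 0.2], [0.2, -0.9]]
E 19 [15.4 98.4] [23.6 99.2] [19.7 98.7]
L 12 [59.8 47.7] [61.1 53.2] [60.5 50. ]
Rr 33 [ 56.7 -53.8] [ 61. -46.] [ 58.6 -49.9]
tips by eye E,L,R [[ 19.1  97.5]
 [ 59.   50.4]
 [ 58.1 -50.5]]
nose black [[-64.7 -92.5]] pivot [[-113.3 -152.4]] knob [[-116.7 -175. ]] key [[-102.    76.5]
 [-125.8   71.9]
 [-113.2   -8.2]]
front of clamp (1,1) [[-60.0, -88.0, 41.0], [-58.0, -90.0, 44.0], [-61.0, -87.0, 41.0], [-59.0, -89.0, 43.0], [-58.0, -89.0, 40.0], [-58.0, -89.0, 43.0], [-57.0, -90.0, 39.0], [-57.0, -90.0, 41.0]]
```

View pics/stops.png

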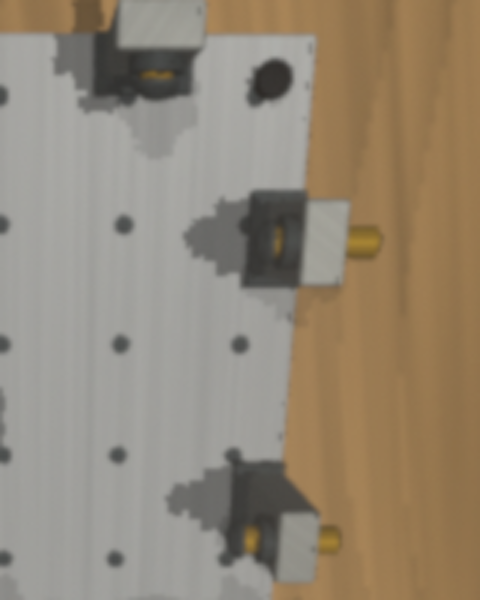

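Emit:
{"op": "arm_command", "data": {"steps": [[[0,0,0],[0.94,-0.53,0],0],[[0,0,0],[0.94,-0.53,0],0],[[0,0,0],[0.94,-0.53,0],0],[[0,0,0],[0.94,-0.53,0],0],[[0,0,0],[0.94,-0.53,0],0],[[0,0,0],[0.94,-0.53,0],0],[[0,0,0],[0.94,-0.53,0],0],[[0,0,0],[0.94,-0.53,0],0],[[0,0,0],[0.94,-0.53,0],0],[[0,0,0],[0.94,-0.53,0],0]]}}

```text
time_s: 4.37
position: [0.5127, 0.1178, 0.2315]
eef_rot: [2.394, 2.034, -0.0]
contact_force: [-0.1, 0.0, -0.4]
grip_width: 0.0853
```

Emit:
{"op": "arm_command", "data": {"steps": [[[0,0,0],[0.94,-0.53,0],0],[[0,0,0],[0.94,-0.53,0],0],[[0,0,0],[0.94,-0.53,0],0],[[0,0,0],[0.94,-0.53,0],0],[[0,0,0],[0.94,-0.53,0],0],[[0,0,0],[0.94,-0.53,0],0],[[0,0,0],[0.94,-0.53,0],0],[[0,0,-1],[0,0,0],0],[[0,0,-1],[0,0,0],0],[[0,0,-1],[0,0,0],0]]}}

```text
time_s: 5.2
position: [0.4609, 0.2592, 0.2314]
eef_rot: [2.101, 2.335, -0.0]
contact_force: [0.0, -0.5, 0.4]
grip_width: 0.0853
```

Emit:
{"op": "arm_command", "data": {"steps": [[[0,0,-1],[0,0,0],0],[[0,0,-1],[0,0,0],0],[[0,0,-1],[0,0,0],0],[[0,0,-1],[0,0,0],0],[[0,0,-1],[0,0,0],0],[[0,0,-1],[0,0,0],0],[[0,0,-1],[0,0,0],0],[[0,0,-1],[0,0,0],0],[[0,0,-1],[0,0,0],0],[[0,0,-1],[0,0,0],0]]}}

```text
time_s: 6.03
position: [0.4612, 0.2586, 0.2314]
eef_rot: [0.92, 3.004, -0.001]
contact_force: [-0.2, 0.2, -0.6]
grip_width: 0.0855
```

Emit:
{"op": "arm_command", "data": {"steps": [[[0,0,-1],[0,0,0],0],[[0,0,-1],[0,0,0],0],[[0,0,-1],[0,0,0],0],[[0,0,-1],[0,0,0],0],[[0,0,-0.6],[0,0,0],0],[[0,0,0],[0,0,0],0],[[0,0,0],[0,0,0],0]]}}

```text
time_s: 6.62
position: [0.4612, 0.259, 0.2314]
eef_rot: [0.31, 3.126, -0.0]
contact_force: [-0.5, -0.3, -0.1]
grip_width: 0.0853
```

Run:
```python
from h import *
import pickle
s=sensors.observe(); M=R.from_rotvec(s['eef_rot']).as_matrix(); print(s['time_s'],s['position'],s['joint_pos'].round(2),M.round(4).tolist())
c=capture('wrist'); T=pose(c); pickle.dump((c,T),open('w2.pkl','wb'))
P=cloud(c,T); hsv=cv2.cvtColor(c['pixels'],cv2.COLOR_RGB2HSV); Z=P[...,2]
near=np.hypot(P[...,0]-.46,P[...,1]-.26)<.12
lid=near&(Z>.06)&(Z<.075)&(hsv[...,1]<60)&(hsv[...,2]>90)
wh=near&(Z>.03)&(Z<.075)&(hsv[...,1]<60)&(hsv[...,2]>60)
for n,m in(('lid',lid),('wh',wh)):
    print(n,m.sum(),cv2.minAreaRect(P[m][:,:2].astype(np.float32)*1000))
cap=near&(Z>.09)&(Z<.105)&(hsv[...,2]<90); p=P[cap]
print('cap',cap.sum(),p.mean(0),cv2.minEnclosingCircle(p[:,:2].astype(np.float32)*1000),np.median(p[:,2]))
# long wall lines from lid edges: PCA direction by pixel columns
cv2.imwrite('pics/w2.png',c['pixels'][...,::-1])
```

```text
6.6167 [0.46119    0.25900141 0.23142537] [ 0.4   0.04  1.42 -0.    1.68 -0.97] [[-0.9805, 0.1965, 0.0003], [0.1965, 0.9805, -0.0003], [-0.0003, -0.0002, -1.0]]
lid 12834 ((460.3673095703125, 262.70703125), (99.29749298095703, 173.384521484375), 78.15753173828125)
wh 14231 ((460.9898681640625, 262.49298095703125), (117.6830062866211, 179.84521484375), 77.24581146240234)
cap 1706 [0.45902721 0.26260203 0.0967735 ] ((460.1961669921875, 262.6942443847656), 24.998836517333984) 0.09709082635863647
```

View pics/w2.png

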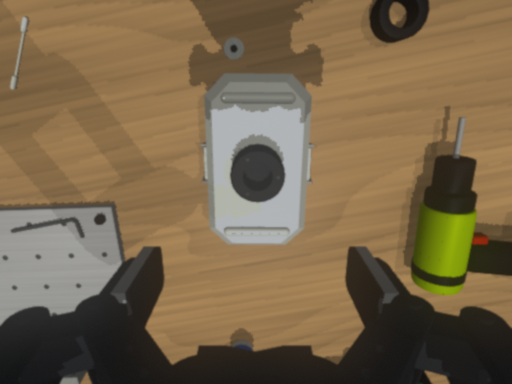

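The wrist view shows the cap at (257,172) and the tank nearly square to the tool, with nothing near the fingers. I now centre, descend and grip the cap.

Emit:
{"op": "arm_command", "data": {"steps": [[[0,0,0],[0.08,0.17,0.98],0],[[0,0,0],[0,0,0.98],0],[[0,0,0],[0,0,0.98],0],[[0,0,0],[0,0,0.98],0],[[0,0,0],[0,0,0.98],0],[[0,0,0],[0,0,0.98],0],[[0,0,0],[0,0,0.98],0],[[0,0,0],[0,0,0.98],0],[[0,0,0],[0,0,0.05],0],[[0,0,0],[0,0,0],0]], "newtons": 40}}

```text
time_s: 7.5
position: [0.4593, 0.2629, 0.0723]
eef_rot: [-0.306, -3.124, 0.003]
contact_force: [0.2, 0.5, -0.4]
grip_width: 0.0854
```

Emit:
{"op": "arm_command", "data": {"steps": [[[0,0,0],[0,0,0],255],[[0,0,0],[0,0,0],255],[[0,0,0],[0,0,0],255],[[0,0,0],[0,0,0],255],[[0,0,0],[0,0,0],255],[[0,0,0],[0,0,0],255],[[0,0,0],[0,0,0],255],[[0,0,0],[0,0,0],255]]}}

```text
time_s: 8.17
position: [0.4613, 0.2639, 0.0754]
eef_rot: [0.305, 3.124, 0.002]
contact_force: [-0.8, -1.2, 5.9]
grip_width: 0.0488
```

Emit:
{"op": "arm_command", "data": {"steps": [[[0,0,0],[0,0,-0.5],255],[[0,0,0],[0,0,-1],255],[[0,0,0],[0,0,-1],255],[[0,0,0],[0,0,-1],255],[[0,0,0],[0,0,-1],255],[[0,0,0],[0,0,-1],255],[[0,0,0],[0,0,0],255],[[0,0,0],[0,0,0],255]]}}

```text
time_s: 8.83
position: [0.4604, 0.2638, 0.1839]
eef_rot: [0.305, 3.126, 0.001]
contact_force: [-0.1, 0.4, -3.6]
grip_width: 0.0487
```

Run:
```python
from h import *
s=sensors.observe(); M=R.from_rotvec(s['eef_rot']).as_matrix(); print(s['time_s'],s['position'],M.round(4).tolist(),s['contact_force'],s['moment'],s['grip_width'])
c=capture('wrist'); T=pose(c); cv2.imwrite('pics/w3.png',c['pixels'][...,::-1])
# tank relative to tool: white lid in tool frame
P=cloud(c,np.array(c['T_tool_cam'])); hsv=cv2.cvtColor(c['pixels'],cv2.COLOR_RGB2HSV)
m=(hsv[...,1]<60)&(hsv[...,2]>90)&(P[...,2]>-.01)&(P[...,2]<.03)&(c['range_z']>0)&(np.hypot(P[...,0],P[...,1])<.12)
print(m.sum(),cv2.minAreaRect(P[m][:,:2].astype(np.float32)*1000),np.median(P[m][:,2]),np.percentile(P[m],[1,99],axis=0).round(4))
```

```text
8.8333 [0.46043978 0.26384774 0.18391168] [[-0.9812, 0.1931, 0.0013], [0.1931, 0.9812, 0.0007], [-0.0012, 0.0009, -1.0]] [-0.11105737  0.3598396  -3.59164861] [-0.0319982  -0.00421518 -0.00179735] 0.04866011562714639
35865 ((9.845710754394531, 0.6563301086425781), (160.3787841796875, 118.13404083251953), 0.6487443447113037) 0.008207279543413548 [[-0.064  -0.0493  0.0026]
 [ 0.0886  0.0507  0.0196]]
```

View pics/w3.png

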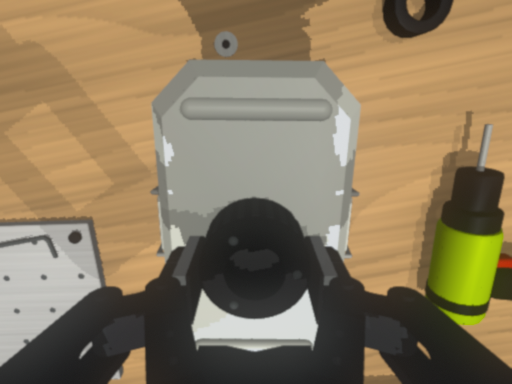

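The tank is held squarely (cap at (255,255) between the pads), weight about 3.6 N. I carry it over the fixture and then turn it.

Emit:
{"op": "arm_command", "data": {"steps": [[[0,0,0],[-0.3,-0.5,0],255],[[0,0,0],[-0.62,-0.95,0],255],[[0,0,0],[-0.62,-0.95,0],255],[[0,0,0],[-0.62,-0.95,0],255],[[0,0,0],[-0.62,-0.95,0],255],[[0,0,0],[-0.62,-0.95,0],255],[[0,0,0],[-0.62,-0.95,0],255],[[0,0,0],[-0.62,-0.95,0],255],[[0,0,0],[-0.62,-0.95,0],255],[[0,0,0],[-0.62,-0.95,0],255]]}}

```text
time_s: 9.72
position: [0.5397, 0.0614, 0.1809]
eef_rot: [-0.305, -3.122, 0.002]
contact_force: [0.5, -0.3, -4.7]
grip_width: 0.0485
```

Emit:
{"op": "arm_command", "data": {"steps": [[[0,0,0],[-0.62,-0.95,0],255],[[0,0,0],[-0.62,-0.95,0],255],[[0,0,0],[-0.62,-0.95,0],255],[[0,0,0],[-0.62,-0.95,0],255],[[0,0,0],[-0.62,-0.95,0],255],[[0,0,0],[-0.62,-0.95,0],255],[[0,0,0],[-0.32,-0.45,0],255],[[0,0,0.5],[0,0,0],255],[[0,0,1],[0,0,0],255],[[0,0,1],[0,0,0],255]]}}

```text
time_s: 10.55
position: [0.5951, -0.0733, 0.1814]
eef_rot: [-0.65, -3.069, -0.0]
contact_force: [0.4, 0.3, -4.0]
grip_width: 0.0483
```

Emit:
{"op": "arm_command", "data": {"steps": [[[0,0,1],[0,0,0],255],[[0,0,1],[0,0,0],255],[[0,0,1],[0,0,0],255],[[0,0,1],[0,0,0],255],[[0,0,1],[0,0,0],255],[[0,0,1],[0,0,0],255],[[0,0,1],[0,0,0],255],[[0,0,1],[0,0,0],255],[[0,0,1],[0,0,0],255],[[0,0,1],[0,0,0],255]]}}

```text
time_s: 11.38
position: [0.595, -0.0728, 0.1816]
eef_rot: [-1.886, -2.508, 0.002]
contact_force: [-0.2, 0.4, -3.3]
grip_width: 0.0486
```

Emit:
{"op": "arm_command", "data": {"steps": [[[0,0,1],[0,0,0],255],[[0,0,1],[0,0,0],255],[[0,0,1],[0,0,0],255],[[0,0,1],[0,0,0],255],[[0,0,1],[0,0,0],255],[[0,0,0],[0,0,0],255],[[0,0,0],[0,0,0],255]]}}

```text
time_s: 11.97
position: [0.5954, -0.0728, 0.1821]
eef_rot: [-2.378, -2.049, 0.002]
contact_force: [0.1, -0.1, -4.0]
grip_width: 0.0488
```

```bash
cat >> h.py <<'E'
O=np.array([.6055,-.0652]); th=np.radians(-9.17)
EX=np.array([np.cos(th),np.sin(th)]); EY=np.array([-np.sin(th),np.cos(th)])
def st():
    s=sensors.observe(); M=R.from_rotvec(s['eef_rot']).as_matrix(); p=np.array(s['position'])
    f=np.array(s['contact_force']); d=p[:2]-O
    print('t %.2f plate xy mm %.1f %.1f z %.1f | tool yaw rel plate %.2f deg tilt %s| F plate %.2f %.2f %.2f | M %s | w %.4f'%(s['time_s'],d@EX*1e3,d@EY*1e3,p[2]*1e3,np.degrees(np.arctan2(M[1,0],M[0,0]))-80.83,M[:2,2].round(4),f[:2]@EX,f[:2]@EY,f[2],np.round(s['moment'],3),s['grip_width']))
E
python3 - <<'E'
from h import *
st()
c=capture('wrist'); st()
cv2.imwrite('pics/w4.png',c['pixels'][...,::-1])
P=cloud(c,np.array(c['T_tool_cam'])); hsv=cv2.cvtColor(c['pixels'],cv2.COLOR_RGB2HSV)
E
```

```text
t 11.97 plate xy mm -8.8 -9.1 z 182.1 | tool yaw rel plate 0.66 deg tilt [-0.0027  0.0006]| F plate 0.13 -0.07 -3.99 | M [0.008 0.002 0.004] | w 0.0488
t 12.02 plate xy mm -8.6 -9.1 z 182.4 | tool yaw rel plate 0.65 deg tilt [-0.0021  0.0005]| F plate 0.25 0.37 -4.06 | M [-0.061  0.013  0.043] | w 0.0484
```

View pics/w4.png

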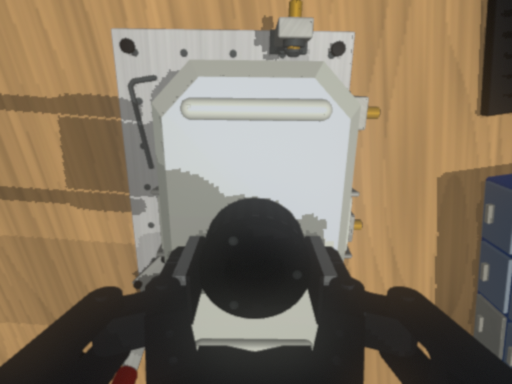

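Tank is over its place: end stop at (293,40), the hex key clear at (145,120), and both back posts at (365,112) and (357,225). I go down.

Emit:
{"op": "arm_command", "data": {"steps": [[[0,0,0],[0.05,0.05,0.5],255],[[0,0,0],[0,0,1],255],[[0,0,0],[0,0,1],255],[[0,0,0],[0,0,1],255],[[0,0,0],[0,0,0.6],255],[[0,0,0],[0,0,0.2],255],[[0,0,0],[0,0,0],255],[[0,0,0],[0,0,0],255]]}}

```text
time_s: 12.68
position: [0.5977, -0.0722, 0.0981]
eef_rot: [2.382, 2.048, 0.001]
contact_force: [0.3, -0.2, -3.3]
grip_width: 0.0484
```

Run:
```python
from h import *
st()
```

```text
t 12.68 plate xy mm -6.5 -8.2 z 98.1 | tool yaw rel plate 0.54 deg tilt [ 0.001  -0.0003]| F plate 0.29 -0.12 -3.28 | M [-0.017 -0.019  0.03 ] | w 0.0484
```

Emit:
{"op": "arm_command", "data": {"steps": [[[0,0,0],[0,0,0.15],255],[[0,0,0],[0,0,0.1],255],[[0,0,0],[0,0,0.1],255],[[0,0,0],[0,0,0.1],255],[[0,0,0],[0,0,0],255],[[0,0,0],[0,0,0],255]]}}

```text
time_s: 13.18
position: [0.5972, -0.0721, 0.0884]
eef_rot: [-2.382, -2.048, 0.0]
contact_force: [-1.0, 0.7, -4.1]
grip_width: 0.0485
```

Emit:
{"op": "arm_command", "data": {"steps": [[[0,0,0],[0,0,0.05],255],[[0,0,0],[0,0,0.05],255],[[0,0,0],[0,0,0],255],[[0,0,0],[0,0,0],255]]}}

```text
time_s: 13.52
position: [0.5977, -0.0723, 0.0875]
eef_rot: [2.382, 2.047, 0.001]
contact_force: [-0.6, 0.5, 1.2]
grip_width: 0.0486
```

Emit:
{"op": "arm_command", "data": {"steps": [[[0,0,0],[0,0,0],80],[[0,0,0],[0,0,0],80],[[0,0,0],[0,0,0],80],[[0,0,0],[0,0,0],80],[[0,0,0],[0,0,0],80]], "newtons": 20}}

```text
time_s: 13.93
position: [0.5974, -0.0722, 0.0866]
eef_rot: [2.382, 2.048, 0.0]
contact_force: [-0.2, 0.1, 0.1]
grip_width: 0.0586
```

Run:
```python
from h import *
st()
c=capture('wrist'); T=pose(c); P=cloud(c,T); cv2.imwrite('pics/w5.png',c['pixels'][...,::-1])
q=(P[...,:2]-O)@np.stack([EX,EY],1)*1e3; hsv=cv2.cvtColor(c['pixels'],cv2.COLOR_RGB2HSV)
m=(hsv[...,1]<60)&(P[...,2]>.062)&(P[...,2]<.085)&(abs(q[...,0])<75)&(abs(q[...,1])<110)&(q[...,1]>20)
b=q[m]; print(m.sum(),np.percentile(b,[0.5,99.5],axis=0).round(1))
# side edges: min/max x per y bin
for y in range(25,70,10):
    k=b[(b[:,1]>y)&(b[:,1]<y+10)]; print(y,np.percentile(k[:,0],[1,99]).round(1))
```

```text
t 13.93 plate xy mm -6.9 -8.2 z 86.6 | tool yaw rel plate 0.53 deg tilt [ 0.0004 -0.0002]| F plate -0.26 0.10 0.11 | M [-0.01  -0.026 -0.037] | w 0.0586
27972 [[-56.4  20.4]
 [ 73.5 107.1]]
25 [-55.9  44. ]
35 [-55.7  73. ]
45 [-55.6  73.8]
55 [-55.6  73.5]
65 [-50.6  38.6]
```

Emit:
{"op": "arm_command", "data": {"steps": [[[0,0,0],[0,0,-0.02],255],[[0,0,0],[0,0,0],255],[[0,0,0],[0,0,0],255],[[0,0,0],[0,0,0],255],[[0,0,0],[0,0,0],255]]}}

```text
time_s: 14.4
position: [0.5974, -0.0722, 0.0869]
eef_rot: [2.382, 2.048, 0.0]
contact_force: [0.6, -0.9, 0.0]
grip_width: 0.0491
```

```bash
python3 -c "
from h import *
st()"
```

```text
t 14.40 plate xy mm -6.9 -8.2 z 86.9 | tool yaw rel plate 0.53 deg tilt [ 0.0002 -0.0001]| F plate 0.77 -0.80 0.03 | M [-0.035 -0.077 -0.01 ] | w 0.0491
```

Emit:
{"op": "arm_command", "data": {"steps": [[[0,0,0],[0,0.05,0],255],[[0,0,0],[0,0.05,0],255],[[0,0,0],[0,0.05,0],255],[[0,0,0],[0,0,0],255],[[0,0,0],[0,0,0],255]]}}

```text
time_s: 14.82
position: [0.6003, -0.0726, 0.0869]
eef_rot: [2.382, 2.048, 0.0]
contact_force: [-0.8, 0.7, 0.6]
grip_width: 0.0493
```

```bash
python3 -c "
from h import *
st()"
```

```text
t 14.82 plate xy mm -3.9 -8.2 z 86.9 | tool yaw rel plate 0.53 deg tilt [ 0.0001 -0.0001]| F plate -0.92 0.56 0.65 | M [ 0.07   0.118 -0.064] | w 0.0493
```

```bash
cat >> h.py <<'E'
def av(n=6):
    F=[];Mo=[]
    for i in range(n):
        capture('side'); s=sensors.observe(); f=np.array(s['contact_force']); F.append([f[:2]@EX,f[:2]@EY,f[2]]); m=np.array(s['moment']); Mo.append([m[:2]@EX,m[:2]@EY,m[2]])
    p=np.array(s['position']); d=p[:2]-O; M=R.from_rotvec(s['eef_rot']).as_matrix()
    print('t %.2f plate %.2f %.2f z %.2f yaw %.2f F %s M %s w %.4f'%(s['time_s'],d@EX*1e3,d@EY*1e3,p[2]*1e3,np.degrees(np.arctan2(M[1,0],M[0,0]))-80.83,np.mean(F,0).round(2),np.mean(Mo,0).round(3),s['grip_width']))
E
python3 -c "
from h import *
av()"
```

```text
t 15.12 plate -3.92 -8.15 z 86.94 yaw 0.53 F [-0.   -0.03  0.04] M [0.007 0.06  0.003] w 0.0492
```

Emit:
{"op": "arm_command", "data": {"steps": [[[0,0,0],[0,0.05,0],255],[[0,0,0],[0,0.05,0],255],[[0,0,0],[0,0,0],255]]}}

```text
time_s: 15.37
position: [0.6023, -0.0729, 0.0869]
eef_rot: [2.382, 2.048, -0.0]
contact_force: [0.1, -0.3, 1.5]
grip_width: 0.0492
```

```bash
python3 -c "
from h import *
av(4)"
```

```text
t 15.57 plate -1.91 -8.16 z 86.94 yaw 0.53 F [-0.34 -0.32  0.59] M [-0.012  0.082 -0.021] w 0.0497
```

Emit:
{"op": "arm_command", "data": {"steps": [[[0,0,0],[0,0.05,0],255],[[0,0,0],[0,0.05,0],255],[[0,0,0],[0,0,0],255]]}}

```text
time_s: 15.82
position: [0.6031, -0.073, 0.087]
eef_rot: [-2.381, -2.046, 0.003]
contact_force: [-5.3, 1.1, 3.8]
grip_width: 0.0492
```

```bash
python3 -c "
from h import *
av(4)"
```

```text
t 16.02 plate -1.19 -8.04 z 86.98 yaw 0.51 F [-5.36  0.34  3.41] M [ 0.038  0.718 -0.152] w 0.0494
```

Emit:
{"op": "arm_command", "data": {"steps": [[[0,0,0.1],[0,0.015,0],255],[[0,0,0.1],[0,0.015,0],255],[[0,0,0],[0,0,0],255]]}}

```text
time_s: 16.27
position: [0.6038, -0.0726, 0.087]
eef_rot: [-2.399, -2.025, 0.002]
contact_force: [-4.9, 2.0, 3.3]
grip_width: 0.0491
```

```bash
python3 -c "
from h import *
av(4)"
```

```text
t 16.47 plate -0.51 -7.59 z 86.96 yaw -0.48 F [-5.43  0.92  3.32] M [ 0.178  0.646 -0.212] w 0.0494
```

Emit:
{"op": "arm_command", "data": {"steps": [[[0,0,0.1],[0,0.015,0],255],[[0,0,0.1],[0,0.015,0],255],[[0,0,0],[0,0,0],255]]}}

```text
time_s: 16.72
position: [0.6041, -0.0724, 0.087]
eef_rot: [-2.414, -2.005, 0.002]
contact_force: [-5.4, 2.3, 3.9]
grip_width: 0.0487
```

```bash
python3 -c "
from h import *
av(4)"
```

```text
t 16.92 plate -0.21 -7.30 z 86.98 yaw -1.41 F [-5.96  1.72  3.28] M [0.268 0.779 0.208] w 0.0488
```

Emit:
{"op": "arm_command", "data": {"steps": [[[0,0,-0.05],[0,0,0],255],[[0,0,0],[0,0.025,0],255],[[0,0,0],[0,0,0],255]]}}

```text
time_s: 17.17
position: [0.6042, -0.0725, 0.087]
eef_rot: [-2.41, -2.01, 0.003]
contact_force: [-6.8, 2.8, 4.4]
grip_width: 0.0491
```

```bash
python3 -c "
from h import *
av(5)"
```

```text
t 17.42 plate -0.12 -7.44 z 87.04 yaw -1.18 F [-6.8   1.46  4.61] M [0.186 1.007 0.1  ] w 0.0494
```

Emit:
{"op": "arm_command", "data": {"steps": [[[0,0,0],[0.05,0,0],255],[[0,0,0],[0.05,0,0],255],[[0,0,0],[0,0,0],255]]}}

```text
time_s: 17.67
position: [0.6043, -0.072, 0.087]
eef_rot: [-2.412, -2.01, 0.007]
contact_force: [-8.6, -0.8, 4.0]
grip_width: 0.0493
```

```bash
python3 -c "
from h import *
av(4)"
```

```text
t 17.87 plate -0.10 -6.87 z 87.02 yaw -1.23 F [-6.92 -2.24  4.45] M [-0.272  1.019  0.017] w 0.0492
```

Emit:
{"op": "arm_command", "data": {"steps": [[[0,0,0],[0.05,0,0],255],[[0,0,0],[0.05,0,0],255],[[0,0,0],[0,0,0],255]]}}

```text
time_s: 18.12
position: [0.6046, -0.0702, 0.087]
eef_rot: [-2.412, -2.009, 0.007]
contact_force: [-7.6, -0.7, 3.7]
grip_width: 0.0493
```

```bash
python3 -c "
from h import *
av(4)"
```

```text
t 18.32 plate -0.05 -5.02 z 87.05 yaw -1.23 F [-7.4  -2.3   4.79] M [-0.332  1.033  0.016] w 0.0494
```

Emit:
{"op": "arm_command", "data": {"steps": [[[0,0,0],[0.05,0,0],255],[[0,0,0],[0.05,0,0],255],[[0,0,0],[0,0,0],255]]}}

```text
time_s: 18.57
position: [0.605, -0.0682, 0.087]
eef_rot: [-2.412, -2.01, 0.007]
contact_force: [-7.6, -0.6, 4.2]
grip_width: 0.0493
```

```bash
python3 -c "
from h import *
av(3)"
```

```text
t 18.72 plate 0.02 -3.00 z 87.04 yaw -1.23 F [-7.12 -2.48  4.91] M [-0.307  1.02  -0.024] w 0.0492
```

Emit:
{"op": "arm_command", "data": {"steps": [[[0,0,0],[0.05,0,0],255],[[0,0,0],[0.05,0,0],255],[[0,0,0],[0,0,0],255]]}}

```text
time_s: 18.97
position: [0.6054, -0.0663, 0.087]
eef_rot: [-2.412, -2.009, 0.007]
contact_force: [-7.6, -1.1, 4.6]
grip_width: 0.049
```

```bash
python3 -c "
from h import *
av(3)"
```

```text
t 19.12 plate 0.08 -1.07 z 87.03 yaw -1.24 F [-7.14 -2.16  4.07] M [-0.338  1.     0.009] w 0.0493
```

Emit:
{"op": "arm_command", "data": {"steps": [[[0,0,0],[0.05,0,0],255],[[0,0,0],[0.05,0,0],255],[[0,0,0],[0,0,0],255]]}}

```text
time_s: 19.37
position: [0.6058, -0.0643, 0.087]
eef_rot: [-2.412, -2.009, 0.007]
contact_force: [-7.5, -0.7, 4.6]
grip_width: 0.0494
```

```bash
python3 -c "
from h import *
av(3)"
```

```text
t 19.52 plate 0.12 0.98 z 87.03 yaw -1.24 F [-6.71 -2.29  4.38] M [-0.328  0.99   0.007] w 0.0494
```

Emit:
{"op": "arm_command", "data": {"steps": [[[0,0,0],[0.05,0,0],255],[[0,0,0],[0.03,0,0],255],[[0,0,0],[0,0,0],255]]}}

```text
time_s: 19.77
position: [0.6061, -0.0629, 0.087]
eef_rot: [-2.413, -2.009, 0.007]
contact_force: [-7.5, -1.3, 4.4]
grip_width: 0.0493
```

```bash
python3 -c "
from h import *
av(3)"
```

```text
t 19.92 plate 0.19 2.42 z 87.05 yaw -1.24 F [-6.85 -2.25  4.17] M [-0.389  0.979 -0.029] w 0.0492
```

Emit:
{"op": "arm_command", "data": {"steps": [[[0,0,0],[0.04,0,0],255],[[0,0,0],[0.04,0,0],255],[[0,0,0],[0,0,0],255]]}}

```text
time_s: 20.17
position: [0.6062, -0.0622, 0.087]
eef_rot: [-2.414, -2.01, 0.009]
contact_force: [-6.9, -3.9, 4.4]
grip_width: 0.049
```

```bash
python3 -c "
from h import *
av(3)"
```

```text
t 20.32 plate 0.19 3.04 z 87.03 yaw -1.27 F [-7.24 -4.65  4.7 ] M [-0.684  1.017 -0.015] w 0.0492
```

Emit:
{"op": "arm_command", "data": {"steps": [[[0,0,0],[0.04,0,0],255],[[0,0,0],[0.03,0,0],255],[[0,0,0],[0,0,0],255]]}}

```text
time_s: 20.57
position: [0.6062, -0.062, 0.0871]
eef_rot: [2.414, 2.009, -0.012]
contact_force: [-7.2, -5.9, 3.9]
grip_width: 0.0492
```

```bash
python3 -c "
from h import *
av(3)"
```

```text
t 20.72 plate 0.19 3.25 z 87.05 yaw -1.29 F [-6.76 -6.79  4.64] M [-1.144  1.058 -0.004] w 0.0499
```

Emit:
{"op": "arm_command", "data": {"steps": [[[0,0,-0.04],[0.03,0.02,0],255],[[0,0,0],[0.03,0.01,0],255],[[0,0,0],[0,0,0],255]]}}

```text
time_s: 20.97
position: [0.6063, -0.0618, 0.0871]
eef_rot: [2.411, 2.013, -0.016]
contact_force: [-10.1, -7.8, 5.9]
grip_width: 0.0491
```

```bash
python3 -c "
from h import *
av(6)"
```

```text
t 21.27 plate 0.25 3.52 z 87.09 yaw -1.10 F [-8.99 -9.07  5.57] M [-1.45   1.335  0.063] w 0.0493
```

Emit:
{"op": "arm_command", "data": {"steps": [[[0,0,-0.1],[0,0,0],255],[[0,0,0],[0,0,0],255],[[0,0,0],[0,0,0],255]]}}

```text
time_s: 21.52
position: [0.6063, -0.0616, 0.087]
eef_rot: [2.403, 2.024, -0.015]
contact_force: [-9.9, -6.9, 5.6]
grip_width: 0.0491
```

```bash
python3 -c "
from h import *
av(6)"
```

```text
t 21.82 plate 0.21 3.69 z 86.98 yaw -0.61 F [-8.95 -9.08  5.08] M [-1.393  1.373  0.035] w 0.0490
```

Emit:
{"op": "arm_command", "data": {"steps": [[[0,0,0],[-0.04,0,0],255],[[0,0,0],[0,0,0],255],[[0,0,0],[0,0,0],255]]}}

```text
time_s: 22.07
position: [0.6063, -0.0617, 0.087]
eef_rot: [-2.402, -2.024, 0.013]
contact_force: [-9.4, -5.7, 6.2]
grip_width: 0.0494
```

```bash
python3 -c "
from h import *
av(6)"
```

```text
t 22.37 plate 0.23 3.63 z 86.92 yaw -0.59 F [-8.77 -7.33  5.18] M [-1.106  1.331  0.016] w 0.0493
```

Emit:
{"op": "arm_command", "data": {"steps": [[[0,0,0],[-0.05,-0.04,0],255],[[0,0,0],[0,0,0],255],[[0,0,0],[0,0,0],0],[[0,0,0],[0,0,0],0],[[0,0,0],[0,0,0],0],[[0,0,0],[0,0,0],0],[[0,0,0],[0,0,0],0],[[0,0,0],[0,0,0],0]]}}

```text
time_s: 23.03
position: [0.6084, -0.0596, 0.0869]
eef_rot: [2.401, 2.026, 0.0]
contact_force: [0.1, 0.9, 0.1]
grip_width: 0.0853
```

Emit:
{"op": "arm_command", "data": {"steps": [[[0,0,0],[0,0,-1],0],[[0,0,0],[0,0,-1],0],[[0,0,0],[0,0,-1],0],[[0,0,0],[0,0,-1],0],[[0,0,0],[0,0,-1],0],[[0,0,0],[0,0,-1],0],[[0,0,0],[0,0,-1],0],[[0,0,0],[0,0,0],0],[[0,0,0],[0,0,0],0]]}}

```text
time_s: 23.78
position: [0.609, -0.0597, 0.2284]
eef_rot: [2.399, 2.024, 0.003]
contact_force: [0.0, 0.2, -0.3]
grip_width: 0.0851
```

Run:
```python
from h import *
import pickle
st()
c=capture('wrist'); T=pose(c); pickle.dump((c,T),open('w6.pkl','wb')); P=cloud(c,T); cv2.imwrite('pics/w6.png',cv2.resize(c['pixels'][...,::-1],(768,576)))
q=(P[...,:2]-O)@np.stack([EX,EY],1)*1e3; hsv=cv2.cvtColor(c['pixels'],cv2.COLOR_RGB2HSV); Z=P[...,2]
m=(hsv[...,1]<60)&(hsv[...,2]>90)&(Z>.072)&(Z<.087)&(abs(q[...,0])<60)&(abs(q[...,1])<110)
print('lid',m.sum(),cv2.minAreaRect(q[m].astype(np.float32)))
k=(Z>.102)&(Z<.118)&(np.hypot(q[...,0],q[...,1])<40)&(hsv[...,2]<90); print('cap',k.sum(),cv2.minEnclosingCircle(q[k].astype(np.float32)))
r=(hsv[...,1]>150)&((hsv[...,0]<8)|(hsv[...,0]>172))&(q[...,1]<-100)&(q[...,1]>-260)&(q[...,0]<-60)&(q[...,0]>-220); print('knob',r.sum(),P[r].mean(0),q[r].mean(0))
for y in range(-60,70,10):
    kk=q[m&(q[...,1]>y)&(q[...,1]<y+10)]
    if len(kk)>20: print(y,np.percentile(kk[:,0],[1,99]).round(1))
```

```text
t 23.78 plate xy mm 2.5 6.0 z 228.4 | tool yaw rel plate -0.51 deg tilt [ 0.0035 -0.0007]| F plate -0.03 0.21 -0.35 | M [ 0.008 -0.012  0.011] | w 0.0851
lid 13323 ((-0.9535942077636719, 4.1174468994140625), (171.7352752685547, 96.15909576416016), 87.97982025146484)
cap 1820 ((-1.2292858362197876, 4.5697832107543945), 24.98321533203125)
knob 0 [nan nan nan] [nan nan]
-60 [-48.6  43.3]
-50 [-48.9  43.5]
-40 [-48.3  43.9]
-30 [-48.1  44.6]
-20 [-48.5  45.3]
-10 [-48.2  45.7]
0 [-47.4  45.6]
10 [-47.5  46. ]
20 [-47.   45.7]
30 [-46.4  46.1]
40 [-46.   46.7]
50 [-46.   46.3]
60 [-45.6  46.9]<stdin>:9: RuntimeWarning: Mean of empty slice.
  ret = um.true_divide(
```

View pics/w6.png

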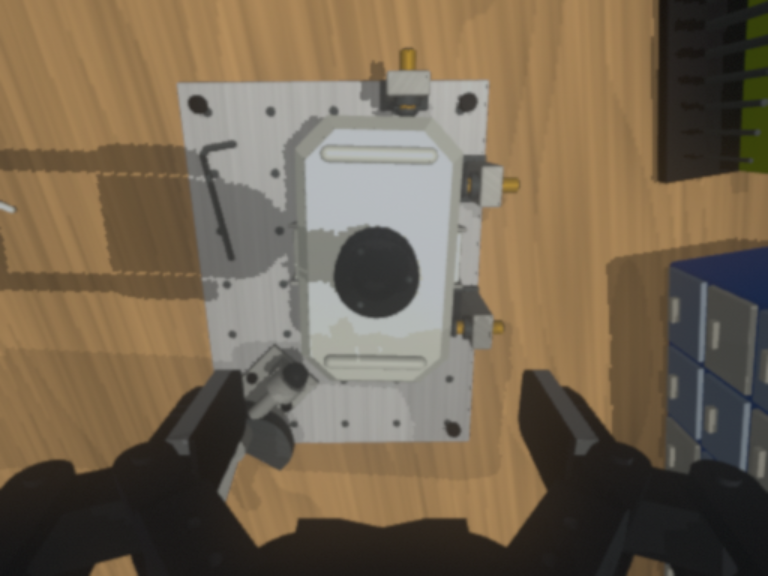

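The tank sits against the end stop (407,105) and both back screws (463,185) and (460,327), about 2° askew, and has stayed there on release. Next I go above the knob.

Emit:
{"op": "arm_command", "data": {"steps": [[[0,0,1],[0,0,0],0],[[0,0,1],[0,0,0],0],[[0,0,1],[0,0,0],0],[[0,0,0.66],[0,0,0],0],[[0,0,0],[-0.99,-0.24,0],0],[[0,0,0],[-0.99,-0.24,0],0],[[0,0,0],[-0.99,-0.24,0],0],[[0,0,0],[-0.99,-0.24,0],0],[[0,0,0],[-0.99,-0.24,0],0],[[0,0,0],[-0.99,-0.24,0],0]]}}

```text
time_s: 24.67
position: [0.5254, -0.1513, 0.2242]
eef_rot: [-2.69, -1.617, 0.004]
contact_force: [0.2, -0.1, 0.6]
grip_width: 0.0854
```

Emit:
{"op": "arm_command", "data": {"steps": [[[0,0,0],[-0.99,-0.24,0],0],[[0,0,0],[-0.99,-0.24,0],0],[[0,0,0],[-0.99,-0.24,0],0],[[0,0,0],[-0.99,-0.24,0],0],[[0,0,0],[-0.99,-0.24,0],0],[[0,0,0],[-0.99,-0.24,0],0],[[0,0,0],[-0.99,-0.24,0],0],[[0,0,0],[0,0,0],0],[[0,0,0],[0,0,0],0]]}}

```text
time_s: 25.42
position: [0.4314, -0.2576, 0.2249]
eef_rot: [-2.692, -1.614, 0.001]
contact_force: [-0.3, -0.3, 0.1]
grip_width: 0.0855
```

Run:
```python
from h import *
import pickle
st()
s=sensors.observe(); M=R.from_rotvec(s['eef_rot']).as_matrix(); print(s['position'],M.round(3).tolist(),s['joint_pos'].round(2))
c=capture('wrist'); T=pose(c); pickle.dump((c,T),open('w7.pkl','wb')); P=cloud(c,T); cv2.imwrite('pics/w7.png',cv2.resize(c['pixels'][...,::-1],(640,480)))
hsv=cv2.cvtColor(c['pixels'],cv2.COLOR_RGB2HSV); Z=P[...,2]
r=(hsv[...,1]>150)&((hsv[...,0]<8)|(hsv[...,0]>172))&(np.hypot(P[...,0]-.433,P[...,1]+.2575)<.05)
t=r&(Z>.108)&(Z<.122); print('knob',r.sum(),t.sum(),cv2.minEnclosingCircle(P[t][:,:2].astype(np.float32)*1e3),np.median(P[t][:,2]))
v,u=np.nonzero(t); print('px',u.mean(),v.mean())
```

```text
t 25.42 plate xy mm -141.2 -217.7 z 224.9 | tool yaw rel plate -18.93 deg tilt [-0.0023  0.0024]| F plate -0.21 -0.34 0.14 | M [-0.001  0.007 -0.039] | w 0.0855
[ 0.43137049 -0.25762314  0.22494416] [[0.471, 0.882, -0.002], [0.882, -0.471, 0.002], [0.001, -0.003, -1.0]] [-0.65 -0.02  1.49  0.    1.67 -0.16]
knob 627 469 ((433.4977111816406, -257.90460205078125), 10.43454360961914) 0.1142970411395497
px 256.0042643923241 184.86993603411514
```

View pics/w7.png

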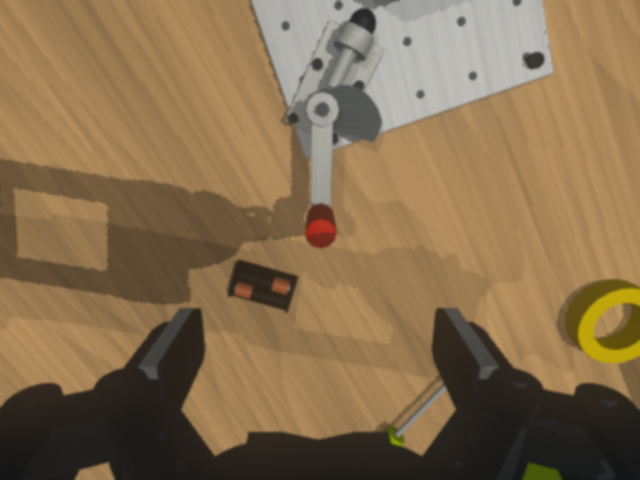

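Emit:
{"op": "arm_command", "data": {"steps": [[[0,0,0],[0.03,0.1,0.95],0],[[0,0,0],[0,0,0.95],0],[[0,0,0],[0,0,0.95],0],[[0,0,0],[0,0,0.95],0],[[0,0,0],[0,0,0.95],0],[[0,0,0],[0,0,0.95],0],[[0,0,0],[0,0,0.95],0],[[0,0,0],[0,0,0.5],0],[[0,0,0],[0,0,0],0]], "newtons": 30}}

```text
time_s: 26.22
position: [0.433, -0.2559, 0.0804]
eef_rot: [-2.686, -1.617, 0.004]
contact_force: [-0.5, 1.0, 0.9]
grip_width: 0.0852
```

Emit:
{"op": "arm_command", "data": {"steps": [[[0,0,0],[0,0,0],255],[[0,0,0],[0,0,0],255],[[0,0,0],[0,0,0],255],[[0,0,0],[0,0,0],255],[[0,0,0],[0,0,0],255],[[0,0,0],[0,0,0],255],[[0,0,0],[0,0,0],255],[[0,0,0],[0,0,0],255]]}}

```text
time_s: 26.88
position: [0.4341, -0.2582, 0.085]
eef_rot: [2.693, 1.618, -0.001]
contact_force: [-4.1, 2.6, 5.6]
grip_width: 0.0211
```

```bash
python3 -c "
from h import *
st(); av(3)"
```

```text
t 26.88 plate xy mm -138.5 -217.9 z 85.0 | tool yaw rel plate -18.83 deg tilt [-0.0002 -0.0005]| F plate -4.50 1.90 5.55 | M [ 0.244  0.594 -0.004] | w 0.0211
t 27.03 plate -138.49 -217.89 z 85.00 yaw -18.83 F [-3.61  0.98  5.45] M [0.166 0.646 0.054] w 0.0212
```

Emit:
{"op": "arm_command", "data": {"steps": [[[0,0,-0.4],[0,0.14,-0.05],255],[[0,0,-0.8],[0,0.28,0],255],[[0,0,-0.8],[0,0.28,0],255],[[0,0,-0.8],[0,0.28,0],255],[[0,0,-0.8],[0,0.28,0],255],[[0,0,0],[0,0,0],255]]}}

```text
time_s: 27.53
position: [0.4577, -0.2663, 0.0851]
eef_rot: [-2.402, -2.021, -0.001]
contact_force: [-3.1, 3.5, 3.5]
grip_width: 0.0211
```

```bash
cat >> h.py <<'E'
PV=np.array([.4711,-.1873])
def kn(n=4):
    F=[]
    for i in range(n): capture('side'); s=sensors.observe(); F.append(s['contact_force'])
    p=np.array(s['position']); d=p[:2]-PV; r=np.hypot(*d); u=d/r; tn=np.array([-u[1],u[0]]); f=np.mean(F,0); M=R.from_rotvec(s['eef_rot']).as_matrix()
    print('t %.2f r %.1f ang %.1f turned %.3f rad; toolx-inward err %.1f deg; F rad %.1f tan %.1f z %.1f w %.4f z %.1f'%(s['time_s'],r*1e3,np.degrees(np.arctan2(d[1],d[0])),np.arctan2(d[1],d[0])-np.arctan2(-.2579+.1873,.4335-.4711),(np.degrees(np.arctan2(M[1,0],M[0,0])-np.arctan2(-d[1],-d[0]))+180)%360-180,f[:2]@u,f[:2]@tn,f[2],s['grip_width'],p[2]*1e3))
E
python3 -c "
from h import *
kn()"
```

```text
t 27.73 r 80.1 ang -99.6 turned 0.321 rad; toolx-inward err -0.4 deg; F rad -3.7 tan -2.3 z 3.3 w 0.0208 z 85.0
```

Emit:
{"op": "arm_command", "data": {"steps": [[[0,0,-0.4],[0.02,0.16,0],255],[[0,0,-0.8],[0.02,0.28,0],255],[[0,0,-0.8],[0.02,0.28,0],255],[[0,0,-0.8],[0.01,0.28,0],255],[[0,0,-0.8],[0.01,0.28,0],255],[[0,0,-0.8],[0.01,0.28,0],255],[[0,0,-0.8],[0.01,0.28,0],255],[[0,0,-0.8],[0.01,0.28,0],255],[[0,0,-0.8],[0.01,0.28,0],255],[[0,0,0],[0,0,0],255]]}}

```text
time_s: 28.57
position: [0.5031, -0.2602, 0.085]
eef_rot: [-1.706, -2.633, 0.003]
contact_force: [-8.6, 3.3, 6.2]
grip_width: 0.021
```

```bash
python3 -c "
from h import *
kn()"
```

```text
t 28.77 r 79.6 ang -66.3 turned 0.903 rad; toolx-inward err 0.3 deg; F rad -6.5 tan -5.0 z 6.0 w 0.0212 z 85.0
```

Emit:
{"op": "arm_command", "data": {"steps": [[[0,0,-0.4],[0.04,0.16,-0.03],255],[[0,0,-0.8],[0.03,0.28,-0.03],255],[[0,0,-0.8],[0.03,0.28,0],255],[[0,0,-0.8],[0.02,0.28,0],255],[[0,0,-0.8],[0.02,0.28,0],255],[[0,0,0],[0,0,0],255]]}}

```text
time_s: 29.27
position: [0.5233, -0.2466, 0.0851]
eef_rot: [-1.274, -2.868, 0.008]
contact_force: [-7.0, -2.9, -0.1]
grip_width: 0.0209
```

```bash
python3 -c "
from h import *
kn()"
```

```text
t 29.47 r 79.0 ang -48.6 turned 1.211 rad; toolx-inward err 0.6 deg; F rad -2.3 tan -5.7 z 0.4 w 0.0211 z 85.1
```

Emit:
{"op": "arm_command", "data": {"steps": [[[0,0,-0.4],[0.01,0.14,0],255],[[0,0,-0.4],[0.01,0.14,0],255],[[0,0,-0.4],[0.01,0.14,0],255],[[0,0,0],[0,0,0],255]]}}

```text
time_s: 29.8
position: [0.5264, -0.2433, 0.085]
eef_rot: [-1.127, -2.925, 0.017]
contact_force: [-13.4, -9.5, 1.8]
grip_width: 0.021
```

```bash
python3 -c "
from h import *
kn()"
```

```text
t 30.00 r 78.7 ang -45.4 turned 1.268 rad; toolx-inward err 3.2 deg; F rad -3.0 tan -15.4 z 2.0 w 0.0213 z 85.1
```

Emit:
{"op": "arm_command", "data": {"steps": [[[0,0,0],[0,0.08,0],255],[[0,0,0],[0,0.08,0],255],[[0,0,0],[0,0,0],255]]}}

```text
time_s: 30.25
position: [0.5264, -0.2432, 0.085]
eef_rot: [-1.13, -2.921, 0.025]
contact_force: [-18.9, -14.5, 3.1]
grip_width: 0.0208
```

```bash
python3 -c "
from h import *
kn()"
```

```text
t 30.45 r 78.7 ang -45.3 turned 1.269 rad; toolx-inward err 3.0 deg; F rad -2.5 tan -22.8 z 3.5 w 0.0212 z 85.0
```

The handle does not move at 23 N: it is at its stop. I relax, open and rise.

Emit:
{"op": "arm_command", "data": {"steps": [[[0,0,0],[0,-0.12,0],255],[[0,0,0],[0,-0.1,0],255],[[0,0,0],[0,0,0],0],[[0,0,0],[0,0,0],0],[[0,0,0],[0,0,0],0],[[0,0,0],[0,0,0],0],[[0,0,0],[0,0,0],0],[[0,0,0],[0,0,0],0]]}}

```text
time_s: 31.12
position: [0.5306, -0.2395, 0.0862]
eef_rot: [1.125, 2.933, -0.0]
contact_force: [0.4, -0.2, 0.3]
grip_width: 0.0852
```

Emit:
{"op": "arm_command", "data": {"steps": [[[0,0,0],[0,0,-0.5],0],[[0,0,0],[0,0,-1],0],[[0,0,0],[0,0,-1],0],[[0,0,0],[0,0,-1],0],[[0,0,0],[0,0,-1],0],[[0,0,0],[0,0,-1],0],[[0,0,0],[0,0,-1],0],[[0,0,0],[0,0,-1],0],[[0,0,0],[0,0,0],0],[[0,0,0],[0,0,0],0]]}}

```text
time_s: 31.95
position: [0.531, -0.2399, 0.2383]
eef_rot: [1.124, 2.929, -0.001]
contact_force: [1.0, 0.5, -1.3]
grip_width: 0.0851
```

Run:
```python
from h import *
st(); s=sensors.observe()
c=capture('wrist'); T=pose(c); P=cloud(c,T); cv2.imwrite('pics/w8.png',cv2.resize(c['pixels'][...,::-1],(768,576)))
q=(P[...,:2]-O)@np.stack([EX,EY],1)*1e3; hsv=cv2.cvtColor(c['pixels'],cv2.COLOR_RGB2HSV); Z=P[...,2]
m=(hsv[...,1]<60)&(hsv[...,2]>90)&(Z>.072)&(Z<.087)&(abs(q[...,0])<60)&(abs(q[...,1])<110)
print('lid',m.sum(),cv2.minAreaRect(q[m].astype(np.float32)))
k=(Z>.102)&(Z<.118)&(np.hypot(q[...,0],q[...,1])<40)&(hsv[...,2]<90); print('cap',k.sum(),cv2.minEnclosingCircle(q[k].astype(np.float32)) if k.sum() else 0)
r=(hsv[...,1]>150)&((hsv[...,0]<8)|(hsv[...,0]>172))&(np.hypot(P[...,0]-.527,P[...,1]+.243)<.04)&(Z>.108)&(Z<.122)
o,_=cv2.minEnclosingCircle(P[r][:,:2].astype(np.float32)); d=np.array(o)-PV; print('knob',o,np.hypot(*d),np.arctan2(d[1],d[0])-np.arctan2(-.0706,-.0376))
```

```text
t 31.95 plate xy mm -45.7 -184.4 z 238.3 | tool yaw rel plate 57.19 deg tilt [ 0.0038 -0.0022]| F plate 0.92 0.64 -1.29 | M [ 0.027 -0.007 -0.002] | w 0.0851
lid 11676 ((-1.8660736083984375, -2.73870849609375), (157.47817993164062, 96.49897003173828), 88.36817932128906)
cap 2293 ((-1.632259726524353, 3.8712780475616455), 25.092588424682617)
knob (0.5271055698394775, -0.24373167753219604) 0.07950571100331318 1.270977448194373
```

View pics/w8.png

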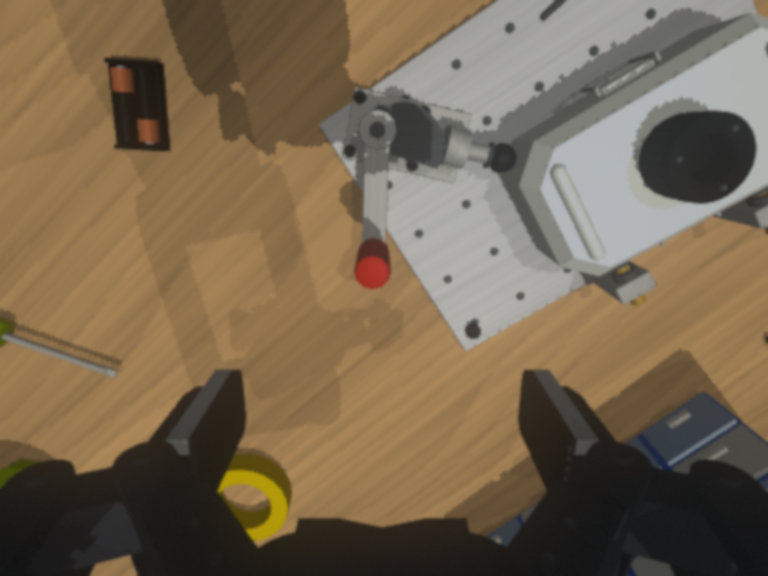

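Run:
```python
from h import *
import pickle
c7,T7=pickle.load(open('w7.pkl','rb')); c8=capture('wrist'); T8=pose(c8); P8=cloud(c8,T8);P7=cloud(c7,T7)
import h
def op(c,T,uv,z):
    d=T[:3,:3]@np.array([(uv[0]-c['cx'])/c['fx'],-(uv[1]-c['cy'])/c['fy'],-1]); return (T[:3,3]+d*((z-T[2,3])/d[2]))[:2]
a=[]
for c,T,P,pv,k in((c7,T7,P7,(321/1.25,108/1.25),(.4335,-.2579)),(c8,T8,P8,(377/1.5,130/1.5),(.5271,-.2437))):
    z=np.median(P[int(pv[1])-2:int(pv[1])+3,int(pv[0])-2:int(pv[0])+3,2]); p=op(c,T,pv,z); d=np.array(k)-p; print('pivot',p,z,np.hypot(*d)); a.append(np.arctan2(d[1],d[0]))
print(a[1]-a[0])
hsv=cv2.cvtColor(c8['pixels'],cv2.COLOR_RGB2HSV)
# nose position along plate (1,1)
q=(P8[...,:2]-O)@np.stack([EX,EY],1)*1e3; Z=P8[...,2]
m=(hsv[...,2]<60)&(Z>.03)&(Z<.06)&(np.hypot(q[...,0]+50,q[...,1]+80)<30); s=q[m].sum(1)/2**.5; print('nose front s',m.sum(),np.percentile(s,[50,95,99]),'start was',-147/2**.5)
```

```text
pivot [ 0.4713706  -0.18766719] 0.0705144042948026 0.07979241962481287
pivot [ 0.46958551 -0.1881505 ] 0.06891707377292067 0.07996038767743056
1.2973013084162794
nose front s 240 [-94.85072677 -87.3597866  -85.84841037] start was -103.94469683442247
```

The nose (503,158) bears on the tank's cut corner. The knob has turned 1.27 to 1.30 rad from a start of about 0.1 and came to a hard stop. The tank is still at its place and the arm touches nothing.

```bash
python3 -c "
from h import *
print(env.hand_in())"
```

```text
the job is handed in; nothing more can be done
None
```

The job is done and handed in at about 32 s of the 72 s allowed. I stood the tank on the plate clear of the stops. I pushed it back on to both back screws, turning it about 1.8° to meet the second. Then I slid it along to the end stop, swung the clamp to its stop, let go and rose clear.

- **Seating forces:** the highest averaged readings were 9.0 N towards the back stops and 9.1 N along, of which about 7 N was on the end stop. I estimated the back load as 6.6–7.9 N on the left and 1.2–2.4 N on the right. The right stop was the lightest, so it is the least certain of the three.
- **Single readings:** these scatter by up to about 1 N. No stop load came out near 12 N.
- **Clamp:** the handle did not move at 23 N. The camera put its turn at 1.27–1.30 rad, and it started about 0.1 rad open, so that agrees with fully shut at 1.4. The turn itself is only good to about 0.03 rad.
- **Last picture:** the nose looks seated on the cut corner. The tank is within about 1 mm of its seated place, which is about the camera's accuracy. I did not touch any other object. The last picture shows only some of them, and I did not re-check the rest.

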